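# Set the slider of a jeweller's length gauge against its pinned stop

### The job

Set the length gauge on the jeweller's bench: with a fingertip press down the spring pad in the middle of the slider, which frees its friction hold, and keep it pressed while you push the slider along the rail until it is fully against the stop block with the upright pin (not the plain block). Then take the finger away so that the pad springs back up and the slider stays there; grasp and lift nothing, and leave the other things on the bench where they are.

Things in the scene. Friction and masses are not known exactly. Their poses are not given: they have to be found in the camera images.
- rail: Aluminium length gauge fixed to the bench: base plate 64 mm wide, 400 mm long, 6 mm thick, with a T-shaped steel rail 30 mm wide along its middle, top of the rail 22 mm above the bench. Origin: centre of its underside, on the bench. Its y axis runs along the rail (the direction of sliding), x across it, z up. Graduation marks along both edges.
- slider (a joint): Position of the slider along the rail's +y axis, in m: 0 in the middle of the rail. Unpressed, the slider is held by friction (it slips only when pushed with about 10 N or more, and must not be dragged so); with the pad pressed at least 1.5 mm it slides with about 1 N plus light damping.
- pad (a joint): How far the pad is pressed down into the slider, in m: 0 up, 0.006 fully down. A spring lifts it: about 7 N starts it moving, 9 N holds it fully down. Press it about 3 to 5 mm.
- slider_mid (a point): Centre of the slider, 36 mm above the bench on the rail's centre line. The slider is a dark steel saddle 80 mm long along the rail and 48 mm wide: at each end an upright ridge 14 mm thick (along the rail), tops 46 mm above the bench; between the ridges is a 52 mm long gap, open at the sides, with the pad in it. A fingertip pressing on the pad can push on the inner face of the ridge ahead of it, which stands 10 mm above the unpressed pad. Axes as the rail's.
- pad_top (a point): Centre of the top face of the pad: a steel plate with fine cross grooves, 36 mm across the rail by 46 mm along it, in the middle of the slider; its top is 36 mm above the bench when up. It goes down and along with the slider. Axes as the rail's.
- pin_stop_mid (a point): The stop to go to. Point on the rail's centre line, 36 mm above the bench, in the middle of the stop block with the upright pin: a fixed dark steel block 24 mm along the rail, 48 mm across, top 40 mm above the bench, and on it a steel pin 10 mm in diameter, 26 mm tall (its tip 66 mm above the bench). It may be at either end of the rail. The slider's end face meets the block's face when slider_mid is 52 mm from this point.
- plain_stop_mid (a point): The same point in the plain stop block, at the other end of the rail: the same block without a pin. Not the one to go to.
- ring: Loose silver ring with a stone, 22 mm across, 6 mm high, lying by the rail. Leave alone. Origin: centre of its underside.
- bench_pin: Loose wooden bench pin, 100 x 50 mm, 28 mm high, on the robot's side of the rail. Leave alone. Origin: centre of its underside.
- file: Loose flat file with a wooden handle, 230 mm long, 18 mm thick at the handle, lying beyond the rail. Leave alone. Origin: on the bench under the file, 20 mm from the handle's end on the blade's side; the blade points along its +x.
- tin: Loose closed metal tin, 52 mm in diameter, 34 mm high, beyond the rail. Leave alone. Origin: centre of its underside.
- mandrel: Loose short tapered steel ring mandrel standing upright, foot 32 mm in diameter, 100 mm high, beyond the rail. Leave alone. Origin: centre of its underside.
- loupe: Loose folding loupe lying flat, about 78 x 34 mm, 16 mm high, on the robot's side of the rail. Leave alone. Origin: underside of its round lens end.
- hammer: Loose hammer lying on the right part of the bench, 220 mm long. Leave alone. Origin: its underside near mid-length.

How it is judged:
By the outcome, as a careful person would: the job done as asked, in the order asked, and still so for the second after the job is handed in, with the robot touching nothing.
It also fails if it takes over 32 s, if anything falls off the work surface, if the arm or the gripper's body presses on something with over 40 N, if the wrist force passes 120 N, or if a joint passes its speed limit or range.

### The arm

A 6-joint arm with a two-finger parallel gripper is mounted at the origin on the work surface. World frame = base frame: x ahead of the robot, y to its left, z up, the work surface at z = 0. Lengths are in m, angles in rad, forces in N, time in s.
With the tool pointing down it reaches from about 0.35 to 0.775 m from the base axis. Payload 7.3 kg.
Tool frame: the origin (TCP) lies between the finger pads; the fingertips stand 8 mm ahead of it and the grasp point (between the pads) lies 11 mm behind it (robot.nose_length is the distance from the TCP to the fingertips, in m); z points along the fingers, y is the line along which they close (so a half turn about z gives the same grasp; the last joint's range is limited). The gripper opens to 92 mm and grips with 3 to 60 N. Pads are 19 mm wide; open, the fingers measure 130 mm over their backs; the gripper's body (75 mm by 190 mm) begins 47 mm behind the grasp point.
Start: joints at [-1.448, 0.342, 1.524, -0, 1.275, -0.146], TCP at [0.139, -0.506, 0.235] pointing down, gripper open.
Joint ranges: [-2.53, 2.53], [-0.77, 2.02], [0.04, 2.7], [-1, 4.14], [0.28, 2.66], [-3.11, 3.11]. Speed limits (rad/s): [2.57, 2.57, 3.14, 3.14, 3.14, 3.14].

### API

Orientations are given as [roll, pitch, yaw] about the fixed x, y, z axes, in that order (R = Rz(yaw) Ry(pitch) Rx(roll)).
In Python, from cell import robot gives the robot as it stands. The module is installed in compiled form; this text tells all that it offers.
- The arm moves only by the shell command python3 -m jog 'ROWS' [FORCE]. ROWS is JSON, a list that holds one entry, the list of rows, each a list of 5 numbers: the gripper's target within -1 to 1 (fully open at 1, half-way at 0, shut at -1), then the shift along the tool's x, y, z in m, then the turn about the tool's z in rad. A call has 1 to 5 rows; each row is the pose to reach, as a shift and turn from the pose commanded when the call began, along the tool's axes at that moment; what a row does not reach only later rows make up. A row lasts 1/12 s, in which the tool goes at most 41.7 mm and 7.16 degrees, less where a joint would pass 70% of its speed; a pose out of reach is approached as far as the arm can. A call with a gripper value outside its range is refused whole. The fingers move at their own pace and stop on an object; FORCE is the grip in N (left out, the last holds). Time passes only in rows, so rows that repeat a pose let the fingers close. It gives the time, the measured TCP pose, the force, the opening and the grip force at its end, in the units of the state.
- robot.observe(): the state, without advancing time (a new reading comes with each control period).
- robot.read_camera(name): name is "scene" or "top" or "wrist"; returns the picture (400x640x3 uint8, red, green, blue); there is no depth.
- robot.camera_model(name): a dict with "camera_matrix" (3x3 intrinsics, pixels), "position" and "attitude" of the camera in the world; the wrist camera has in their place "mount" (4x4, takes a point from camera to tool coordinates, whose origin is the TCP and whose axes are the flange's). Camera axes: x right, y down, z forward; pixel columns grow to the right and rows downward; lengths in m; the calibration is good to about 2 mm. The wrist camera is an equidistant fisheye: a pixel r from the principal point sees the ray r / f radians off the axis. A picture is of the moment at which its call begins: read the wrist's pose just before it. camera_model takes no time and is no camera call.
- robot.hand_in(): hands the job in; it is judged then, once.
The state is a dict: "time": time; "qpos": joint angles; "qvel": joint speeds; "joint_efforts": joint torques, N m; "tool_pos": TCP position; "tool_rot": TCP orientation; "contact_force": force on the tool from outside, world axes, zero at the start; "torque": the same for the moment, N m; "opening": finger opening in m; "grip_force": force on a finger pad.
Only numpy, scipy, OpenCV 4.12 (cv2) and the standard library are available. Lean on these libraries where they do the work, as an engineer would, in place of code of your own. Each camera call takes 0.05 s, during which the arm holds its last target. There are 200 camera calls.

## Working session

There is one attempt and no reset: what is moved stays moved. The work goes in short steps, Python scripts to look and compute and a shell command to move; the robot and the scene stay as the last step left them, time stands still between calls to the robot, and variables do not carry over. Pictures are saved under pics/ and viewed, at most 10 in all, crops included, and the job is handed in when it is done.

```bash
mkdir -p pics; python3 - <<'E'
from cell import robot
import cv2
for n in("top","scene"):
    cv2.imwrite(f"pics/{n}0.png",robot.read_camera(n)[:,:,::-1]); m=robot.camera_model(n);print(n,m)
s=robot.observe();print(s)
print(robot.nose_length)
E
```

```text
top {'camera_matrix': array([[411.9601053 ,   0.        , 317.51717779],
       [  0.        , 411.9601053 , 199.99853291],
       [  0.        ,   0.        ,   1.        ]]), 'position': array([ 0.39930189, -0.09789931,  0.96906426]), 'attitude': array([-2.97618218, -0.0174349 , -1.54482868])}
scene {'camera_matrix': array([[494.62335365,   0.        , 319.0400924 ],
       [  0.        , 494.62335365, 203.97677592],
       [  0.        ,   0.        ,   1.        ]]), 'position': array([ 0.97432545, -0.63588134,  0.85231272]), 'attitude': array([-2.44054070e+00,  2.31979534e-03,  6.43321184e-01])}
{'time': 0.1, 'qpos': array([-1.44797903e+00,  3.42633278e-01,  1.52491981e+00,  3.35000080e-06,
        1.27539144e+00, -1.46020303e-01]), 'qvel': array([-3.38176017e-04, -1.15463423e-03, -2.17365025e-03, -4.54396519e-04,
       -4.95087342e-04,  7.55412766e-05]), 'joint_efforts': array([ 1.40891891e-03, -4.32004273e+01, -2.44694871e+01,  7.18338741e-02,
        5.25988417e-02, -4.08550659e-05]), 'tool_pos': array([ 0.13941467, -0.50578852,  0.2341253 ]), 'tool_rot': array([-3.14025563e+00, -1.99870026e-04,  2.68836490e-01]), 'contact_force': array([-0.58933971,  0.29897382, -0.1206419 ]), 'torque': array([0.01785503, 0.03055598, 0.04178848]), 'grip_force': 0.0, 'opening': 0.09165331659859537}
0.008
```

View pics/top0.png

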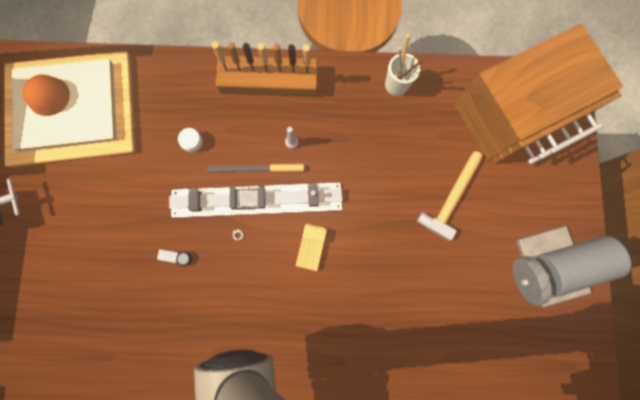

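View pics/scene0.png

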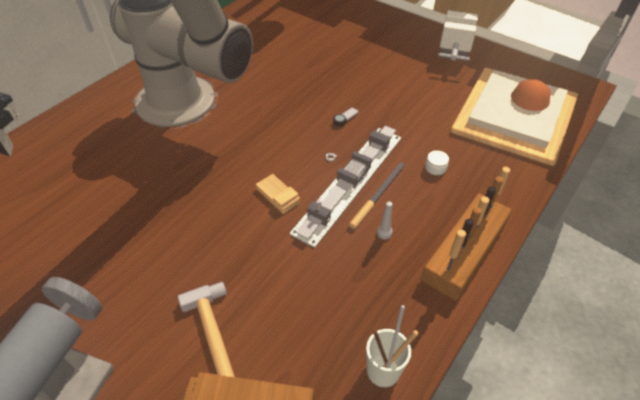

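The top view shows the rail at px (170–342, 183–216), with the slider near (248,198) and the stops near (194,200) and (313,194). I'll enlarge both views to find the pin.

```bash
python3 - <<'E'
import cv2,numpy as np
a=cv2.imread('pics/top0.png')[175:225,160:355];b=cv2.imread('pics/scene0.png')[115:250,280:410]
a=cv2.resize(a,None,fx=4,fy=4,interpolation=cv2.INTER_CUBIC);b=cv2.resize(b,None,fx=2.9,fy=2.9,interpolation=cv2.INTER_CUBIC)
c=np.zeros((a.shape[0]+b.shape[0],780,3),np.uint8);c[:a.shape[0],:a.shape[1]]=a;c[a.shape[0]:,:b.shape[1]]=b
cv2.imwrite('pics/crop0.png',c);print(c.shape)
E
```

```text
(592, 780, 3)
```

View pics/crop0.png

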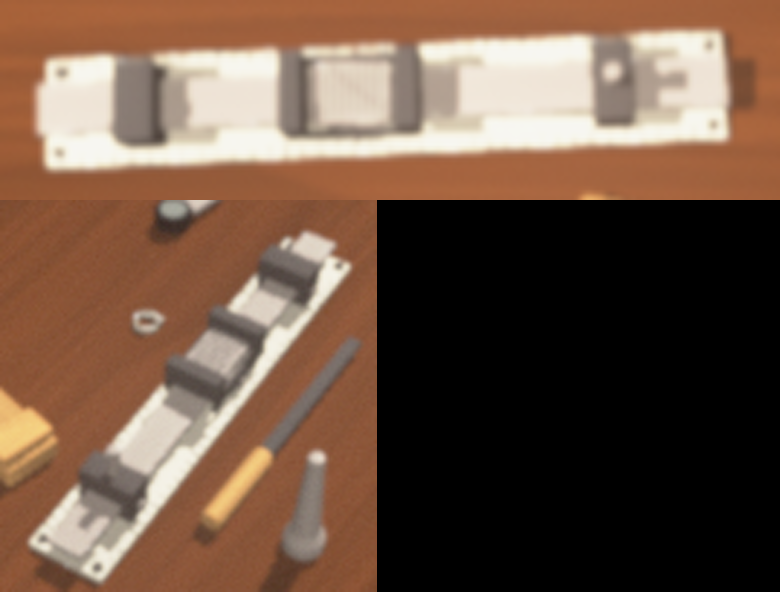

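The pin, a light dot with its own shadow, is on the right block in the top view at px (313,193), the −y end. Next I'll measure positions with rays.

```bash
cat > h.py <<'E'
import numpy as np,cv2
from scipy.spatial.transform import Rotation as Ro
from cell import robot
def cam(n):
    m=robot.camera_model(n);return m["camera_matrix"],np.array(m["position"]),Ro.from_euler('xyz',m["attitude"]).as_matrix()
def ray(n,uv,z):
    K,p,R=cam(n);d=R@np.linalg.inv(K)@[uv[0],uv[1],1];return p+d*(z-p[2])/d[2]
def proj(n,X):
    K,p,R=cam(n);q=K@R.T@(np.array(X)-p);return q[:2]/q[2]
E
python3 - <<'E'
from h import *
np.set_printoptions(precision=4,suppress=True)
im=cv2.imread('pics/top0.png');sub=im[170:230,160:355]
mask=(sub.min(2)>130).astype(np.uint8);mask=cv2.morphologyEx(mask,cv2.MORPH_CLOSE,np.ones((15,15)))
c=max(cv2.findContours(mask,0,1)[0],key=cv2.contourArea)
box=cv2.boxPoints(cv2.minAreaRect(c))+[160,170];print('box',box)
P=np.array([ray('top',b,.006) for b in box]);print(P, [np.linalg.norm(P[i]-P[i-1]) for i in range(4)])
f=lambda x,y:(x/4+160-.4,y/4+175-.4)
corn=[f(45,58),f(725,30),f(728,138),f(47,168)]
C=np.array([ray('top',b,.006) for b in corn]);print('hand',C,[np.linalg.norm(C[i]-C[i-1]) for i in range(4)])
for n,a,z in[('ridgeL out',(281,95),.046),('ridgeL in',(306,95),.046),('ridgeR in',(392,88),.046),('ridgeR out',(419,88),.046),('blkR L',(594,80),.04),('blkR R',(633,80),.04),('blkL L',(115,100),.04),('blkL R',(153,100),.04),('padT',(348,57),.036),('padB',(348,131),.036)]:
    X=ray('top',f(*a),z);s=proj('scene',X);print(n,X,'scenecrop',(s-[280,115])*2.9+[0,200])
for n,p,z in[('mandrel top',(290,128),.1),('mandrel foot',(292,143),0)]: print(n,ray('top',p,z))
E
```

```text
box [[169. 183.]
 [341. 183.]
 [341. 229.]
 [169. 229.]]
[[ 0.5912  0.2427  0.006 ]
 [ 0.6033 -0.1655  0.006 ]
 [ 0.4931 -0.1674  0.006 ]
 [ 0.4821  0.2334  0.006 ]] [np.float64(0.10950219047042527), np.float64(0.4084103010365131), np.float64(0.11014269815565772), np.float64(0.4009233288058575)]
hand [[ 0.5766  0.2371  0.006 ]
 [ 0.6054 -0.1651  0.006 ]
 [ 0.5403 -0.168   0.006 ]
 [ 0.5112  0.2304  0.006 ]] [np.float64(0.06570352067914703), np.float64(0.40327027293457024), np.float64(0.06519553219419794), np.float64(0.39947528113346475)]
ridgeL out [0.5518 0.0886 0.046 ] scenecrop [235.6328 312.9013]
ridgeL in [0.5522 0.0745 0.046 ] scenecrop [226.2452 323.0044]
ridgeR in [0.5577 0.0262 0.046 ] scenecrop [197.3482 360.8969]
ridgeR out [0.5581 0.0109 0.046 ] scenecrop [186.5812 372.5357]
blkR L [ 0.5667 -0.0882  0.04  ] scenecrop [119.0096 461.0425]
blkR R [ 0.5673 -0.1105  0.04  ] scenecrop [101.4758 480.1728]
blkL L [0.5472 0.1837 0.04  ] scenecrop [293.3316 252.5656]
blkL R [0.5478 0.1622 0.04  ] scenecrop [280.1841 266.73  ]
padT [0.5767 0.0536 0.036 ] scenecrop [236.4717 360.0316]
padB [0.5338 0.0513 0.036 ] scenecrop [190.1437 338.6101]
mandrel top [ 0.7036 -0.0446  0.1   ]
mandrel foot [ 0.7006 -0.0447  0.    ]
```

Measurements agree with the given sizes: plate 65×400, ridges 78, blocks 22–24. The slider centre is about (0.557, 0.050), the rail yaw is about 0.0725, and travel is about 98 mm toward −y. I'll move over it with the gripper shut and tool y along the rail, which keeps the body clear of the mandrel.

```bash
for i in 1; do python3 -m jog '[[[-1,0.032,-0.0245,0,0],[-1,0.064,-0.049,0,0],[-1,0.096,-0.0735,0,0],[-1,0.128,-0.098,0,0],[-1,0.16,-0.1225,0,0]]]' 20; done
python3 -m jog '[[[-1,0.032,-0.0245,0,0],[-1,0.064,-0.049,0,0],[-1,0.096,-0.0735,0,0],[-1,0.128,-0.098,0,0],[-1,0.16,-0.1225,0,0]]]'
python3 -m jog '[[[-1,0.032,-0.0245,0,0],[-1,0.064,-0.049,0,0],[-1,0.096,-0.0735,0,0],[-1,0.128,-0.098,0,0],[-1,0.16,-0.1225,0,0]]]'
```

```text
time: 0.52
tool_pos: [0.2617, -0.3438, 0.2344]
tool_rot: [-3.141, 0.0, 0.268]
contact_force: [0.4, 0.1, 0.4]
opening: 0.0632
grip_force: 0.0
time: 0.93
tool_pos: [0.3835, -0.1831, 0.2346]
tool_rot: [-3.142, 0.0, 0.269]
contact_force: [0.7, -0.7, -0.2]
opening: 0.0296
grip_force: 0.0
time: 1.35
tool_pos: [0.5053, -0.0223, 0.2345]
tool_rot: [-3.142, 0.001, 0.269]
contact_force: [0.1, -1.7, 0.5]
opening: 0.0009
grip_force: 0.0
```

```bash
python3 -m jog '[[[-1,0.028,-0.023,0,0.08],[-1,0.056,-0.046,0.01,0.16],[-1,0.07,-0.057,0.04,0.196],[-1,0.07,-0.057,0.07,0.196],[-1,0.07,-0.057,0.07,0.196]]]'
python3 - <<'E'
from h import *
s=robot.observe();print(s['tool_pos'],s['tool_rot'],s['contact_force'])
ims=[robot.read_camera(n)[:,:,::-1] for n in('wrist','scene','top')]
m=robot.camera_model('wrist');print(m)
cv2.imwrite('pics/wrist1.png',ims[0]);cv2.imwrite('pics/scene1.png',ims[1]);cv2.imwrite('pics/top1.png',ims[2])
E
```

```text
time: 1.77
tool_pos: [0.5536, 0.0505, 0.1586]
tool_rot: [-3.14, 0.012, 0.075]
contact_force: [-1.6, -0.2, -0.7]
opening: 0.0009
grip_force: 0.0
[0.55363371 0.05050727 0.15859089] [-3.14033467  0.01162574  0.07503851] [-1.56808506 -0.21026683 -0.71923143]
{'camera_matrix': array([[309.70691629,   0.        , 318.76180428],
       [  0.        , 309.70691629, 203.73164572],
       [  0.        ,   0.        ,   1.        ]]), 'mount': array([[ 1.08269207e-03, -9.63692542e-01, -2.67012196e-01,
         7.23876441e-02],
       [ 9.99999312e-01,  1.16413331e-03, -1.46717117e-04,
        -1.86231545e-03],
       [ 4.52227983e-04, -2.67011854e-01,  9.63693139e-01,
        -1.49858904e-01],
       [ 0.00000000e+00,  0.00000000e+00,  0.00000000e+00,
         1.00000000e+00]])}
```

View pics/wrist1.png

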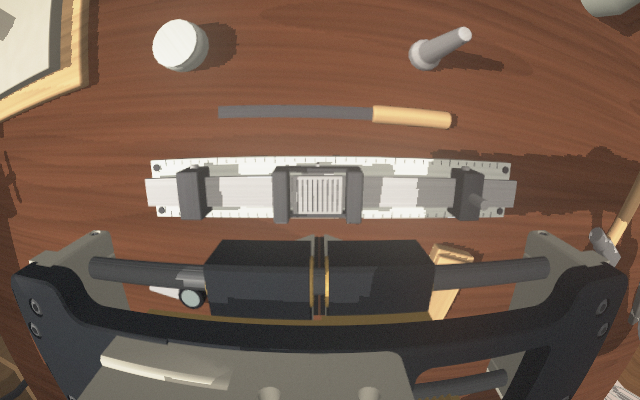

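The wrist view shows the slider between the ridges at px 281 and 354, the pad at about (319,195), and the pin block at right (467,195) with its pin leaning outward. I'll check the fingers in the scene view and compute the pad position from the wrist camera.

```bash
cat >> h.py <<'E'
def wray(uv,z,s):
    m=robot.camera_model('wrist');K=m['camera_matrix'];M=np.array(m['mount'])
    d=(np.array(uv)-K[:2,2])/K[0,0];r=np.hypot(*d);v=np.r_[d/r*np.sin(r),np.cos(r)]
    R=Ro.from_euler('xyz',s['tool_rot']).as_matrix();p=s['tool_pos']+R@M[:3,3];w=R@M[:3,:3]@v
    return p+w*(z-p[2])/w[2]
E
python3 - <<'E'
from h import *
np.set_printoptions(precision=4,suppress=True)
s=dict(tool_pos=np.array([0.55363371,0.05050727,0.15859089]),tool_rot=[-3.14033467,0.01162574,0.07503851])
for n,uv,z in[('pad L',(296,195),.036),('pad R',(343,195),.036),('pad top',(319,176),.036),('pad bot',(319,215),.036),('ridgeLout',(274,168),.046),('ridgeRout',(361,168),.046),('ridgeLin',(287,168),.046),('ridgeRin',(347,168),.046),('blkR in',(455,170),.04),('blkR out',(477,170),.04)]: print(n,wray(uv,z,s))
cv2.imwrite('pics/crop1.png',cv2.resize(cv2.imread('pics/scene1.png')[60:250,260:460],None,fx=3,fy=3,interpolation=cv2.INTER_CUBIC))
print(robot.observe()['tool_pos'])
E
```

```text
pad L [0.5556 0.0734 0.036 ]
pad R [0.5589 0.0309 0.036 ]
pad top [0.5747 0.054  0.036 ]
pad bot [0.5382 0.0512 0.036 ]
ridgeLout [0.5808 0.0933 0.046 ]
ridgeRout [0.5865 0.0187 0.046 ]
ridgeLin [0.5816 0.082  0.046 ]
ridgeRin [0.5855 0.0307 0.046 ]
blkR in [ 0.5926 -0.0721  0.04  ]
blkR out [ 0.5952 -0.0962  0.04  ]
[0.5572 0.0487 0.1657]
```

View pics/crop1.png

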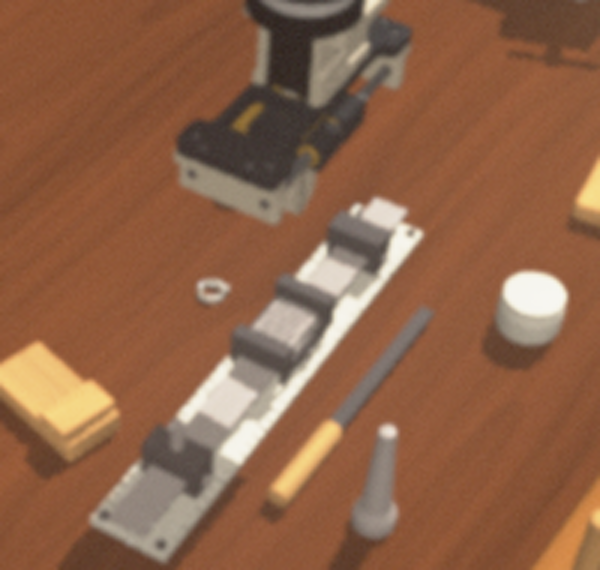

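```bash
python3 -m jog '[[[-1,0,-0.002,0.03,0],[-1,0,-0.002,0.06,0],[-1,0,-0.002,0.09,0],[-1,0,-0.002,0.096,0],[-1,0,-0.002,0.096,0]]]'
python3 -m jog '[[[-1,0,0,0,0],[-1,0,0,0,0]]]'
python3 - <<'E'
from h import *
s=robot.observe();im=robot.read_camera('wrist')[:,:,::-1];im2=robot.read_camera('scene')[:,:,::-1]
print(s['tool_pos'],s['tool_rot'],s['contact_force'])
cv2.imwrite('pics/wrist2.png',im);cv2.imwrite('pics/scene2.png',im2)
a=cv2.resize(im2[60:250,260:460],(421,400),interpolation=cv2.INTER_CUBIC)
b=cv2.resize(im[100:340,170:470],(379,303))
c=np.zeros((400,800,3),np.uint8);c[:,:421]=a;c[:303,421:]=b;cv2.imwrite('pics/crop2.png',c)
E
```

```text
time: 2.33
tool_pos: [0.5566, 0.0504, 0.0689]
tool_rot: [-3.142, 0.001, 0.072]
contact_force: [0.1, -1.4, 0.4]
opening: 0.0001
grip_force: 0.0
time: 2.5
tool_pos: [0.5586, 0.0508, 0.0714]
tool_rot: [3.141, -0.005, 0.072]
contact_force: [0.0, -0.3, 0.8]
opening: 0.0004
grip_force: 0.0
[0.55859379 0.0507772  0.07137916] [ 3.14096699 -0.00464462  0.07233248] [ 0.02596882 -0.27884327  0.84162148]
```

View pics/crop2.png

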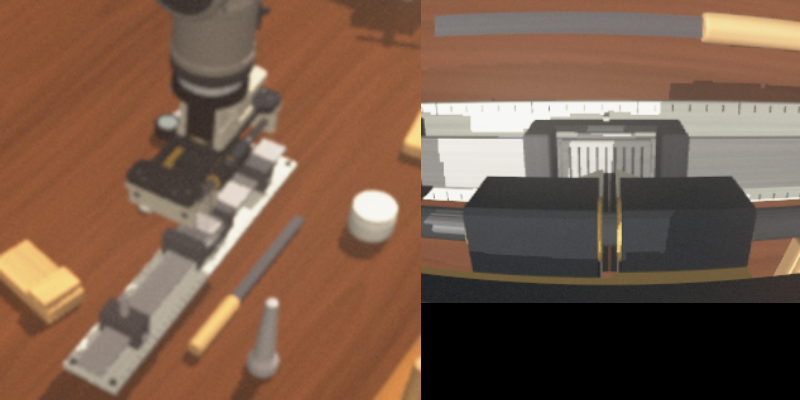

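The gap is centred under the fingers: ridges at 524–688 in the crop, fingers at about 609. I'll descend in force-checked steps. Contact at TCP z≈0.054 would mean a ridge, and at 0.044 the pad.

```bash
python3 -m jog '[[[-1,0,0,0.008,0],[-1,0,0,0.014,0],[-1,0,0,0.018,0],[-1,0,0,0.018,0],[-1,0,0,0.018,0]]]'
python3 -m jog '[[[-1,0,0,0.002,0],[-1,0,0,0.004,0],[-1,0,0,0.004,0],[-1,0,0,0.004,0]]]'
```

```text
time: 3.02
tool_pos: [0.5565, 0.0512, 0.0501]
tool_rot: [-3.142, 0.001, 0.073]
contact_force: [-0.2, 0.8, -0.4]
opening: 0.0005
grip_force: 0.0
time: 3.35
tool_pos: [0.5568, 0.0512, 0.0466]
tool_rot: [3.142, 0.0, 0.073]
contact_force: [-0.4, 0.4, 0.1]
opening: 0.0002
grip_force: 0.0
```

Inside the gap with no contact. Now I'll press the pad.

```bash
python3 -m jog '[[[-1,0,0,0.002,0],[-1,0,0,0.004,0],[-1,0,0,0.0065,0],[-1,0,0,0.0065,0],[-1,0,0,0.0065,0]]]'
```

```text
time: 3.77
tool_pos: [0.5572, 0.0511, 0.0409]
tool_rot: [3.141, -0.001, 0.073]
contact_force: [-1.2, -0.0, 7.3]
opening: 0.0004
grip_force: 3.7
```

```bash
python3 -m jog '[[[-1,0,0,0.001,0],[-1,0,0,0.001,0],[-1,0,0.001,0.001,0],[-1,0,0.002,0.001,0],[-1,0,0.003,0.001,0]]]'
python3 -m jog '[[[-1,0,0.001,0,0],[-1,0,0.002,0,0],[-1,0,0.003,0,0],[-1,0,0.004,0,0],[-1,0,0.005,0,0]]]'
```

```text
time: 4.18
tool_pos: [0.5574, 0.0482, 0.0401]
tool_rot: [3.142, -0.001, 0.073]
contact_force: [-2.7, 2.0, 7.6]
opening: 0.0004
grip_force: 3.9
time: 4.6
tool_pos: [0.5578, 0.0432, 0.0401]
tool_rot: [3.141, -0.001, 0.073]
contact_force: [-1.3, 0.5, 6.6]
opening: 0.0001
grip_force: 3.9
```

```bash
python3 -m jog '[[[-1,0,0.004,0,0],[-1,0,0.008,0,0],[-1,0,0.012,0,0],[-1,0,0.016,0,0],[-1,0,0.02,0,0]]]'
python3 -m jog '[[[-1,0,0.004,0,0],[-1,0,0.008,0,0],[-1,0,0.012,0,0],[-1,0,0.016,0,0],[-1,0,0.02,0,0]]]'
python3 -m jog '[[[-1,0,0.004,0,0],[-1,0,0.008,0,0],[-1,0,0.012,0,0],[-1,0,0.016,0,0],[-1,0,0.02,0,0]]]'
```

```text
time: 5.02
tool_pos: [0.5592, 0.0232, 0.0401]
tool_rot: [3.141, -0.001, 0.073]
contact_force: [-1.7, 0.2, 6.7]
opening: 0.0006
grip_force: 3.9
time: 5.43
tool_pos: [0.5606, 0.0032, 0.0401]
tool_rot: [3.141, -0.001, 0.073]
contact_force: [-1.9, 1.7, 7.7]
opening: 0.0002
grip_force: 3.9
time: 5.85
tool_pos: [0.5621, -0.0168, 0.0401]
tool_rot: [3.141, -0.001, 0.073]
contact_force: [-1.1, 0.3, 8.5]
opening: 0.0003
grip_force: 3.9
```

```bash
python3 -m jog '[[[-1,0,0.004,0,0],[-1,0,0.008,0,0],[-1,0,0.012,0,0],[-1,0,0.016,0,0],[-1,0,0.02,0,0]]]'
python3 -m jog '[[[-1,0,0.001,0,0],[-1,0,0.003,0,0],[-1,0,0.005,0,0],[-1,0,0.007,0,0],[-1,0,0.008,0,0]]]'
```

```text
time: 6.27
tool_pos: [0.5635, -0.0368, 0.0401]
tool_rot: [3.141, -0.001, 0.073]
contact_force: [-1.9, 0.8, 7.8]
opening: 0.0005
grip_force: 3.9
time: 6.68
tool_pos: [0.5641, -0.0448, 0.0401]
tool_rot: [3.141, -0.001, 0.073]
contact_force: [-1.4, 0.4, 6.8]
opening: 0.0003
grip_force: 3.9
```

```bash
python3 -m jog '[[[-1,0,0.001,0,0],[-1,0,0.002,0,0],[-1,0,0.003,0,0],[-1,0,0.004,0,0],[-1,0,0.004,0,0]]]'
python3 - <<'E'
from h import *
im2=robot.read_camera('scene')[:,:,::-1];im=robot.read_camera('wrist')[:,:,::-1]
print(robot.observe()['contact_force'])
a=cv2.resize(im2[100:250,250:400],(400,400),interpolation=cv2.INTER_CUBIC)
b=cv2.resize(im[130:330,220:480],(390,300))
c=np.zeros((400,800,3),np.uint8);c[:,:400]=a;c[:300,400:790]=b;cv2.imwrite('pics/crop3.png',c)
E
```

```text
time: 7.1
tool_pos: [0.5644, -0.0479, 0.04]
tool_rot: [-3.141, -0.001, 0.072]
contact_force: [-1.1, 3.7, 7.7]
opening: 0.0002
grip_force: 3.9
[-0.4790167   3.62101558  7.96616674]
```

View pics/crop3.png

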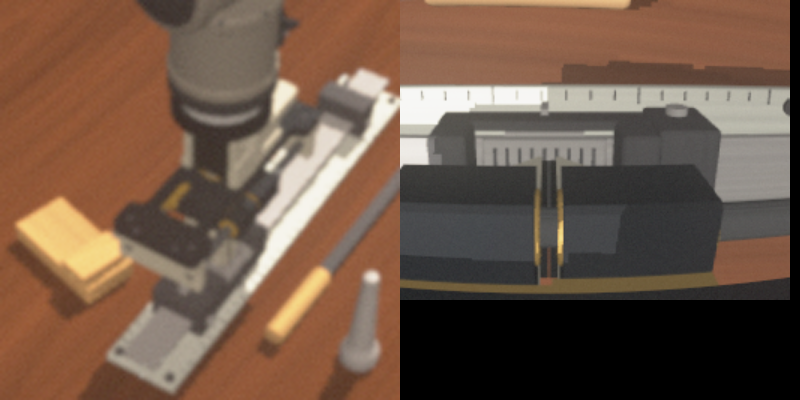

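The slider now appears flush with the pin block in the wrist view (no gap near px 640), and the push force has risen to 3.7 N. One gentle extra push to confirm.

```bash
python3 -m jog '[[[-1,0,0.001,0,0],[-1,0,0.002,0,0],[-1,0,0.003,0,0],[-1,0,0.003,0,0],[-1,0,0.003,0,0]]]'
```

```text
time: 7.62
tool_pos: [0.5648, -0.0507, 0.0401]
tool_rot: [-3.141, -0.002, 0.073]
contact_force: [-1.4, 4.0, 7.0]
opening: 0.0005
grip_force: 3.9
```

The force stays at about 4 N while the finger slips on the pad, so the slider is against the stop. Now lift straight up and look.

```bash
python3 -m jog '[[[-1,0,0,-0.003,0],[-1,0,0,-0.008,0],[-1,0,0,-0.015,0],[-1,0,0,-0.04,0],[-1,0,0,-0.075,0]]]'
python3 -m jog '[[[-1,0,0,-0.04,0],[-1,-0.03,0,-0.08,0],[-1,-0.07,0,-0.08,0],[-1,-0.11,0,-0.08,0],[-1,-0.11,0,-0.08,0]]]'
python3 -m jog '[[[-1,0,0,0,0],[-1,0,0,0,0],[-1,0,0,0,0]]]'
python3 - <<'E'
from h import *
im=robot.read_camera('top')[:,:,::-1];im2=robot.read_camera('wrist')[:,:,::-1];im3=robot.read_camera('scene')[:,:,::-1]
cv2.imwrite('pics/top4.png',im)
a=cv2.resize(im[175:225,160:355],(780,200),interpolation=cv2.INTER_CUBIC)
b=cv2.resize(im3[100:250,250:400],(390,390),interpolation=cv2.INTER_CUBIC)
d=cv2.resize(im2[60:260,160:460],(390,260))
c=np.zeros((590,780,3),np.uint8);c[:200]=a;c[200:,:390]=b;c[200:460,390:]=d;cv2.imwrite('pics/crop4.png',c)
E
```

```text
time: 8.03
tool_pos: [0.5623, -0.0514, 0.1125]
tool_rot: [-3.14, 0.006, 0.073]
contact_force: [0.5, -0.4, -0.1]
opening: 0.0006
grip_force: 0.0
time: 8.45
tool_pos: [0.4466, -0.0585, 0.1935]
tool_rot: [-3.14, 0.008, 0.072]
contact_force: [0.1, 0.6, 1.3]
opening: 0.0004
grip_force: 0.0
time: 8.7
tool_pos: [0.4561, -0.0599, 0.1945]
tool_rot: [3.141, -0.002, 0.073]
contact_force: [0.4, -0.2, 0.2]
opening: 0.0006
grip_force: 0.0
```

View pics/crop4.png

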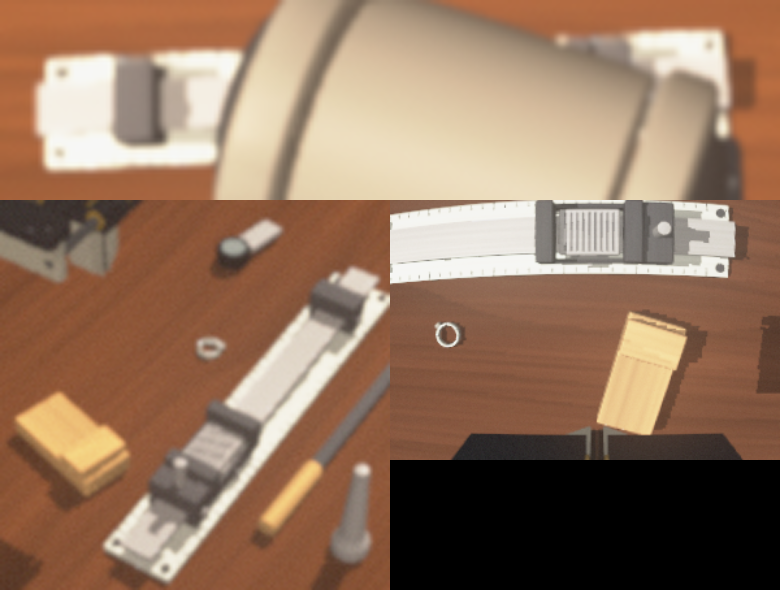

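The wrist and scene views show the slider flush against the pin block with no gap (wrist crop px x≈645), the pad up, and the other objects undisturbed. Handing in.

```bash
python3 -c "
from cell import robot
print(robot.hand_in())"
```

```text
the job is handed in; nothing more can be done
None
```

The slider is fully against the stop block with the upright pin, the pad has sprung back up, nothing else on the bench looks moved in the final views, and I handed the job in about 9 s into the 32 s limit (no verdict was returned).

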